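Part two jammed pudding moulds with the parting board

TASK

Two steel pudding moulds are jammed one inside the other, mouth down on the wooden parting board. Slide the pair along the board until you feel the broad rim of the inner mould stop fully home under the keeper's steel lips, without ramming it; then lift the outer mould straight off so that the inner one stays behind, upright under the keeper, never carried up with it. Set the outer mould down gently, mouth down, on the middle of the round cork mat, and leave the pepper jar, the small cup and the matchbox where they are.

Things in the scene. Friction and masses are not known exactly. Their poses are not given: they have to be found in the camera images.
- board: Fixed light wooden parting board, 290 x 150 x 12 mm, flat on the worktop. Origin: centre of its underside; x along its length towards the keeper, y across, z up. The keeper, a horseshoe fixed on the +x half, centred on y = 0 and open towards -x, differs in place along x each time; its place is not reported and must be felt (or seen). The pair starts near the -x end, up to 18 mm off y = 0.
- home_mid (a point): Point on the board's top, on its centre line, 55 mm past its middle: the middle of the span (25 mm either way along x) in which a rim that is home has its centre. The keeper's wooden cheeks stand 94 mm apart, with a back stop; flared wings begin 49 mm before the home centre and lead in a rim up to about 10 mm off line. Stopped short by more than some 5 mm, the rim is not caught and the inner mould comes along.
- lip_height (a point): Point 9 mm over home_mid: height of the underside of the keeper's steel lips. The lips are 5 mm thick (top 14 mm over the board), leave a slot 74 mm wide along the board for the outer mould, begin 15 mm past the home centre and run round the back. The inner mould's rim goes under them.
- inner: Inner steel mould, mouth down, 70 mm high, about 140 g: a broad flat round rim 88 mm in diameter, 5 mm thick, at the bottom; above it a taper from 56 to 48 mm diameter, mostly hidden in the outer mould. Origin: centre of its underside, on the board's top; z up. The pair slides on the board under about 1 to 4 N.
- outer: Outer steel mould, mouth down over the inner, 56 mm high, 170 g. Origin: centre of its mouth (lower edge), 20 mm over the inner's underside while nested; z up. Bead 66 mm across, 5 mm high, round the mouth; wall 62 mm tapering to 56; foot disc 63 mm across at 50 to 56 mm up: grip there or just below. Jammed: about 8 to 15 N starts it, less as it rises; clear after 50 mm; not held down, the inner comes along.
- mat: Fixed round cork mat, 110 mm in diameter, 8 mm high, to the right of the board. Origin: centre of its underside.
- pepper_jar: Loose spice jar with a blue cap, 46 mm across, 92 mm high, close behind the board. Origin: centre of its underside. To be left alone.
- cup: Loose small white cup with a handle, 63 x 92 x 51 mm, behind the board. Origin: in its underside. To be left alone.
- matches: Loose matchbox, 36 x 57 x 15 mm, behind the board. Origin: centre of its underside. To be left alone.
Things that resemble listed ones, but are neither listed nor needed, are in the scene too. Leave any turquoise look-alike of the inner alone.

How it is judged:
By the outcome, as a careful person would: the job done as asked, in the order asked, and still so for the second after the job is handed in, with the robot touching nothing.
It also fails if it takes over 50 s, if anything falls off the work surface, if the arm or the gripper's body presses on something with over 40 N, if the wrist force passes 120 N, or if a joint passes its speed limit or range.

ROBOT

A 7-joint arm with a two-finger parallel gripper is mounted at the origin on a cart in front of the work surface, level with it; the furniture and walls round the work are solid. World frame = base frame: x ahead of the robot, y to its left, z up, the work surface at z = 0. Lengths are in m, angles in degrees, forces in N, time in s.
With the tool pointing down it reaches from about 0.425 to 0.95 m from the base axis. Payload 4.7 kg.
Tool frame: the origin (TCP) lies on the centre line of the jaws, within the pads' length; the fingertips stand 11 mm ahead of it and the grasp point (between the pads) lies 8 mm behind it; z points along the fingers, y is the line along which they close (so a half turn about z gives the same grasp; the last joint's range is limited). The gripper opens to 85 mm and grips with 20 to 120 N. Pads are 22 mm wide; open, the fingers measure 114 mm over their backs; the gripper's body (76 mm by 85 mm) begins 54 mm behind the grasp point. The pads swing forward as they close: fully open they stand 13 mm farther back than shut.
Start: joints at [72.027, 26.849, -2.785, 87.806, 1.381, 65.374, -4.715], TCP at [0.19, -0.648, 0.21] pointing down, gripper open.
Joint ranges: [-148.3, 148.3], [-19.14, 114.17], [-79.39, 73.82], [5.75, 140.21], [-59.74, 239.74], [12.07, 113.84], [-152.46, 152.46]. Speed limits (degrees/s): [147.25, 147.25, 180, 180, 180, 180, 180].

INTERFACE

Orientations are given as a 3x3 rotation matrix whose columns are the frame's x, y, z axes.
In Python, from bench import ctrl gives the robot as it stands.
- The arm moves only by the shell command python3 -m jog 'ROWS' [FORCE]. ROWS is text: rows parted by semicolons, each of 7 numbers parted by spaces: the opening, from -1 (shut) to 1 (fully open), then the shift along the tool's x, y, z in m, then the turn, a rotation vector about the tool's x, y, z in rad. In form: claw x y z ax ay az; .... A call has 1 to 12 rows; each row shifts and turns the commanded pose from where the row before left it, along the tool's axes as they then stand; what a row does not reach is not made up. A row lasts 1/12 s, in which the tool goes at most 41.7 mm and 7.16 degrees, less where a joint would pass 70% of its speed; a pose out of reach is approached as far as the arm can. A call with a gripper value outside its range is refused whole. The fingers move at their own pace and stop on an object; FORCE is the grip in N (left out, the last holds). Time passes only in rows, so rows that do not move let the fingers close. It gives the time, the measured TCP pose, the force, the opening and the grip force at its end, in the units of the state.
- ctrl.get_state(): the state, without advancing time (a new reading comes with each control period).
- ctrl.get_image(name): name is "side" or "top" or "wrist"; returns the picture (384x512x3 uint8, blue, green, red); there is no depth.
- ctrl.camera_info(name): a dict with "intrinsics" (3x3 intrinsics, pixels), "R" (3x3) and "t" (3): a world point X has camera coordinates R X + t. Camera axes: x right, y down, z forward; pixel columns grow to the right and rows downward; lengths in m; the calibration is good to about 2 mm. A picture is of the moment at which its call begins: read the wrist's pose just before it. camera_info takes no time and is no camera call; for the wrist camera it gives the pose at the moment of the call.
- ctrl.job_done(): hands the job in; it is judged then, once.
The state is a dict: "t": time; "joints": joint angles; "qvel": joint speeds; "effort": joint torques, N m; "position": TCP position; "eef_rot": TCP orientation; "wrist_force": force on the tool from outside, world axes, zero at the start; "torque": the same for the moment, N m; "grip_width": opening from 0.0 (shut) to 1.0 (fully open); "grasp_force": force on a finger pad.
Only numpy, scipy, OpenCV 4.12 (cv2) and the standard library are available. Lean on these libraries where they do the work, as an engineer would, in place of code of your own. Each camera call takes 0.05 s, during which the arm holds its last target. There are 200 camera calls.

## Working session

There is one attempt and no reset: what is moved stays moved. The work goes in short steps, Python scripts to look and compute and a shell command to move; the robot and the scene stay as the last step left them, time stands still between calls to the robot, and variables do not carry over. Pictures are saved under pics/ and viewed, at most 10 in all, crops included, and the job is handed in when it is done.

```bash
mkdir -p pics; ls
python3 - <<'E'
from bench import ctrl
import cv2, json
s=ctrl.get_state(); print(s['t'],s['position'],s['eef_rot'],s['grip_width'],s['wrist_force'])
for n in ('top','side'):
    i=ctrl.get_image(n); cv2.imwrite(f'pics/{n}0.png',i)
    c=ctrl.camera_info(n); print(n,c)
    
a=[cv2.imread(f'pics/{n}0.png') for n in('top','side')]
E
```

```text
pics
0.0 [ 0.18948322 -0.64718567  0.20922949] [[ 9.59703375e-01  2.81014283e-01 -6.35766265e-04]
 [ 2.81014994e-01 -9.59701447e-01  1.92485180e-03]
 [-6.92349573e-05 -2.02594662e-03 -9.99997945e-01]] 1.0005752813779538 [-0.11691006 -0.51097264 -0.56901249]
top {'intrinsics': array([[352.85917021,   0.        , 256.50460935],
       [  0.        , 352.85917021, 191.13861573],
       [  0.        ,   0.        ,   1.        ]]), 'R': array([[-1.22608575e-01, -9.92454700e-01, -8.97365722e-04],
       [-9.69396058e-01,  1.19953572e-01, -2.14201829e-01],
       [ 2.12693254e-01, -2.53930781e-02, -9.76789011e-01]]), 't': array([0.23981161, 0.55291646, 0.80646253])}
side {'intrinsics': array([[356.64186605,   0.        , 252.51498906],
       [  0.        , 356.64186605, 185.51011869],
       [  0.        ,   0.        ,   1.        ]]), 'R': array([[-0.99787317, -0.06242667,  0.01876286],
       [-0.04748558,  0.49896464, -0.86532041],
       [ 0.04465707, -0.86437098, -0.5008678 ]]), 't': array([ 0.58287588, -0.02431002,  0.99984096])}
```

Run:
```python
import cv2
for n in('top','side'):
    i=cv2.imread(f'pics/{n}0.png'); cv2.imwrite(f'pics/{n}0b.png',cv2.resize(i,(800,600),interpolation=cv2.INTER_CUBIC))
```

```text
(no output)
```

View pics/top0b.png

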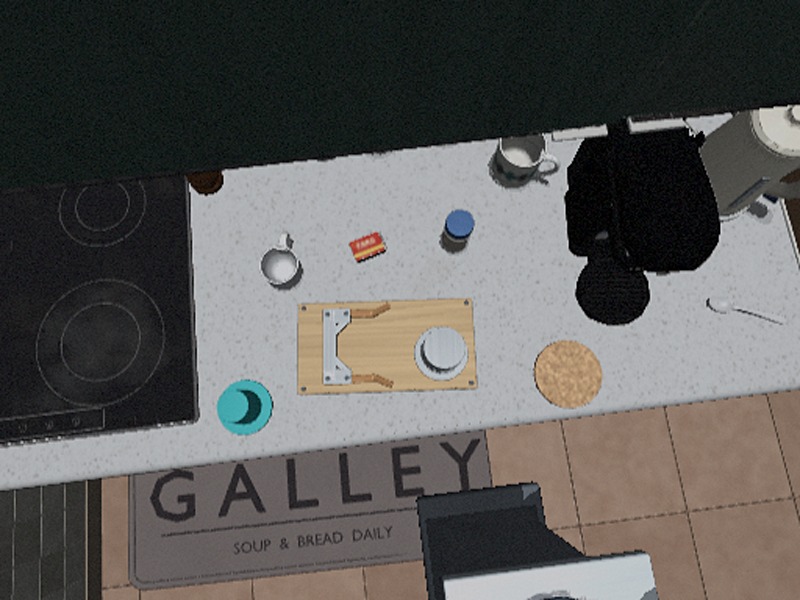

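View pics/side0b.png

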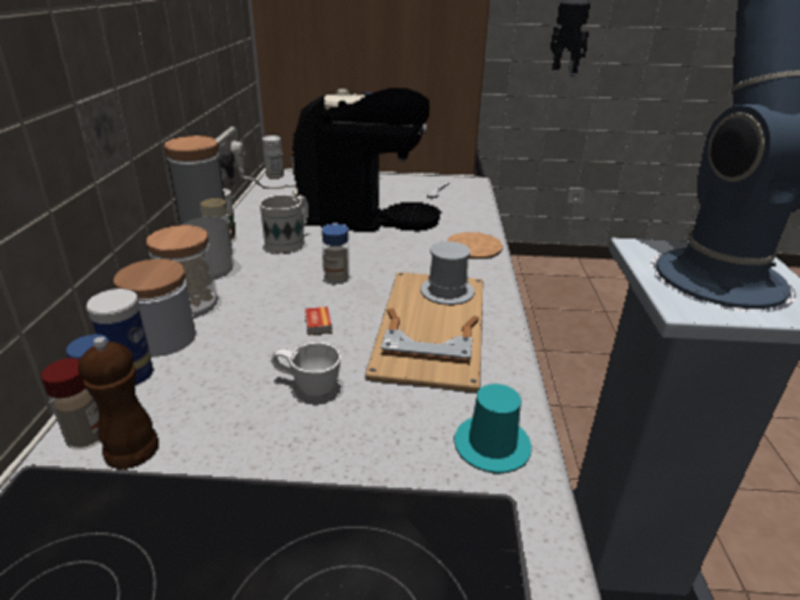

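The top view (800x600) shows the board with corners at about (298,303), (473,299), (477,388) and (299,395). The pair's foot is near (445,348) with its rim near (441,354), the mat is at (568,374), and the keeper is on the left with its cross-bar at x≈337. The side view agrees. The jar, cup and matches stand behind the board, and the turquoise decoy is at its far front corner.

```bash
cat > h.py <<'E'
import numpy as np
from bench import ctrl
def bp(n,u,v,z,c=None):
    c=c or ctrl.camera_info(n); K,R,t=c['intrinsics'],c['R'],c['t']
    d=R.T@np.linalg.solve(K,[u,v,1]); o=-R.T@t
    return o+d*(z-o[2])/d[2]
def pj(n,X):
    c=ctrl.camera_info(n); p=c['intrinsics']@(c['R']@np.array(X)+c['t']); return p[:2]/p[2]
E
python3 - <<'E'
from h import *
import cv2
k=1.5625
for nm,u,v,z in [('c1',298,303,.012),('c2',473,299,.012),('c3',477,388,.012),('c4',299,395,.012),('foot',445,348,.088),('rim',441,354,.017),('mat',568,374,.008),('bar',337,345,.026),('jar',459,224,.092),('turq',244,407,0)]:
    print(nm,bp('top',u/k,v/k,z).round(4))
for nm,u,v,z in [('foot',449,253,.088),('mat',475,245,.008),('rim',448,290,.017)]:
    print('side',nm,bp('side',u/k,v/k,z).round(4))
i=cv2.imread('pics/top0.png')[180:260,180:320]; cv2.imwrite('pics/crop.png',cv2.resize(i,None,fx=5.7,fy=5.7,interpolation=cv2.INTER_CUBIC))
E
```

```text
c1 [0.6022 0.339  0.012 ]
c2 [0.5733 0.05   0.012 ]
c3 [0.428  0.0656 0.012 ]
c4 [0.452  0.3499 0.012 ]
foot [0.4893 0.1147 0.088 ]
rim [0.4887 0.1158 0.017 ]
mat [ 0.4323 -0.0846  0.008 ]
bar [0.5226 0.2802 0.026 ]
jar [0.6783 0.0664 0.092 ]
turq [0.4446 0.4417 0.    ]
side foot [0.493 0.134 0.088]
side mat [ 0.4331 -0.0697  0.008 ]
side rim [0.4896 0.1253 0.017 ]
```

View pics/crop.png

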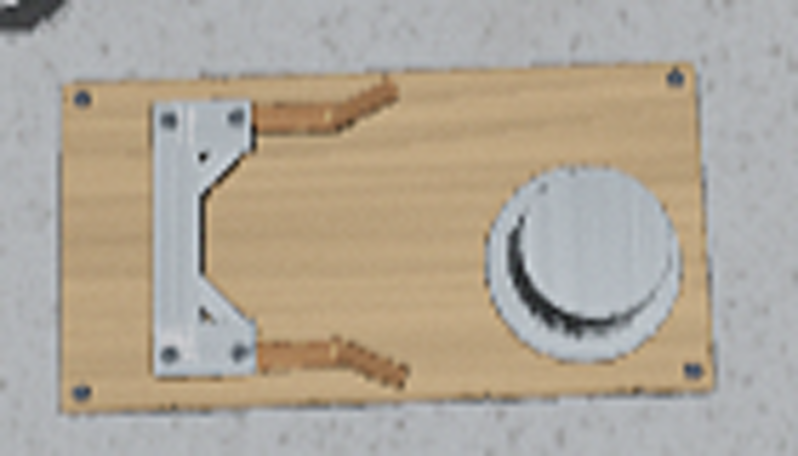

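Run:
```python
from h import *
f=lambda u,v,z:bp('top',180+u/5.7,180+v/5.7,z)
C=np.array([f(63,87,.012),f(694,63,.012),f(714,388,.012),f(60,411,.012)]);print(C.round(4))
c=C.mean(0); ex=(C[0]+C[3]-C[1]-C[2])[:2]; ex/=np.linalg.norm(ex); ey2=(C[0]+C[1]-C[2]-C[3])[:2]; ey2/=np.linalg.norm(ey2)
print('centre',c,'ang ex',np.degrees(np.arctan2(ex[1],ex[0])),'ang long', np.degrees(np.arctan2(ey2[1],ey2[0])))
n=np.array([-ex[1],ex[0]])
for nm,u,v,z in [('foot',599,244,.088),('rim',584,263,.017),('wing+ tip',398,90,.03),('wing- tip',407,378,.03),('lipfront',253,135,.026),('lipfront',256,345,.026),('lipback',153,240,.026),('lipslot',203,240,.026)]:
    p=f(u,v,z); d=(p-c)[:2]; print(nm,p.round(4),'board',(d@ex).round(4),(d@n).round(4))
print(ctrl.get_state()['t'])
```

```text
[[0.5986 0.3384 0.012 ]
 [0.5744 0.0524 0.012 ]
 [0.4287 0.0656 0.012 ]
 [0.454  0.3518 0.012 ]]
centre [0.5139128  0.20202143 0.012     ] ang ex 85.05902613025125 ang long -5.229535277705771
foot [0.489  0.1141 0.088 ] board -0.0898 0.0173
rim [0.4897 0.1151 0.017 ] board -0.0887 0.0167
wing+ tip [0.5748 0.1877 0.03  ] board -0.0091 -0.0619
wing- tip [0.4484 0.1988 0.03  ] board -0.0088 0.065
lipfront [0.5633 0.2541 0.026 ] board 0.0561 -0.0447
lipfront [0.4708 0.2623 0.026 ] board 0.0564 0.0481
lipback [0.522  0.3025 0.026 ] board 0.1008 0.0006
lipslot [0.5193 0.2807 0.026 ] board 0.0789 0.0014
0.1
```

```bash
cat >> h.py <<'E'
def to(*P,ang=None):
    s=ctrl.get_state(); p=s['position']; R=s['eef_rot']
    print('t',round(s['t'],2),'p',np.round(p,4),'yang',round(float(np.degrees(np.arctan2(R[1,1],R[0,1]))),1))
    for q in P: print('tool shift mm',(1000*R.T@(np.array(q)-p)).round(1)); p=np.array(q)
E
python3 - <<'E'
from h import *
for u,v,z in [(582,280,.03),(612,325,.0),(566,205,.3),(585,250,.3),(640,270,.3),(715,250,.3)]: print(bp('top',u/1.5625,v/1.5625,z).round(3))
to((.37,-.26,.24),(.44,-.04,.24),(.489,.1145,.15))
E
```

```text
[ 0.579 -0.129  0.03 ]
[ 0.503 -0.175  0.   ]
[ 0.613 -0.029  0.3  ]
[ 0.557 -0.04   0.3  ]
[ 0.526 -0.098  0.3  ]
[ 0.538 -0.188  0.3  ]
t 0.1 p [ 0.1895 -0.6473  0.2093] yang -73.7
tool shift mm [ 282.  -321.   -30.1]
tool shift mm [ 129.  -191.5    0.3]
tool shift mm [  90.4 -134.3   90.2]
```

```bash
r="1 .0235 -.0267 -.0025 0 0 0"; python3 -m jog '1 .0235 -.0267 -.0025 0 0 0;1 .0235 -.0267 -.0025 0 0 0;1 .0235 -.0267 -.0025 0 0 0;1 .0235 -.0267 -.0025 0 0 0;1 .0235 -.0267 -.0025 0 0 0;1 .0235 -.0267 -.0025 0 0 0;1 .0235 -.0267 -.0025 0 0 0;1 .0235 -.0267 -.0025 0 0 0;1 .0235 -.0267 -.0025 0 0 0;1 .0235 -.0267 -.0025 0 0 0;1 .0235 -.0267 -.0025 0 0 0;1 .0235 -.0267 -.0025 0 0 0'; python3 -c "
from h import *
to((.43,-.07,.24),(.489,.1145,.15))"
```

```text
t: 1.1
position: [0.3704, -0.2593, 0.2403]
eef_rot: [[0.96, 0.281, -0.0], [0.281, -0.96, -0.0], [-0.0, -0.0, -1.0]]
wrist_force: [1.3, 0.5, -0.2]
grip_width: 0.996
grasp_force: 0.0
t 1.1 p [ 0.3704 -0.2593  0.2403] yang -73.7
tool shift mm [ 110.3 -164.9    0.2]
tool shift mm [ 108.5 -160.5   90. ]
```

```bash
python3 -m jog '1 .0184 -.0275 0 0 0 0;1 .0184 -.0275 0 0 0 0;1 .0184 -.0275 0 0 0 0;1 .0184 -.0275 0 0 0 0;1 .0184 -.0275 0 0 0 0;1 .0184 -.0275 0 0 0 0;1 .018 -.0267 .015 0 0 0;1 .018 -.0267 .015 0 0 0;1 .018 -.0267 .015 0 0 0;1 .018 -.0267 .015 0 0 0;1 .018 -.0267 .015 0 0 0;1 .018 -.0267 .015 0 0 0'; python3 -m jog '1 0 0 0 0 0 .0745;1 0 0 0 0 0 .0745;1 0 0 0 0 0 .0745;1 0 0 0 0 0 .0745;1 0 0 0 0 0 .0745;1 0 0 0 0 0 0;1 0 0 0 0 0 0';python3 - <<'E'
from h import *
import cv2
cv2.imwrite('pics/w1.png',ctrl.get_image('wrist')); i=ctrl.get_image('side')[80:260,180:360]; cv2.imwrite('pics/s1.png',i)
to((.489,.1145,.07))
print(pj('wrist',(.489,.1145,.088)),pj('wrist',(.4325,-.0846,.008)))
w=cv2.imread('pics/w1.png'); i=cv2.resize(i,(384,384),interpolation=cv2.INTER_CUBIC); cv2.imwrite('pics/m1.png',cv2.resize(np.hstack([w,i]),(800,343)))
E
```

```text
t: 2.1
position: [0.4885, 0.1136, 0.1493]
eef_rot: [[0.96, 0.281, -0.0], [0.281, -0.96, -0.0], [-0.0, 0.0, -1.0]]
wrist_force: [0.3, -0.6, 0.5]
grip_width: 0.999
grasp_force: 0.0
t: 2.68
position: [0.4883, 0.1123, 0.1501]
eef_rot: [[0.996, -0.086, -0.0], [-0.086, -0.996, -0.0], [-0.0, 0.0, -1.0]]
wrist_force: [-0.9, -0.1, 0.8]
grip_width: 1.003
grasp_force: 0.0
t 2.78 p [0.4884 0.1123 0.1502] yang -94.9
tool shift mm [ 0.4 -2.2 80.2]
[253.28532549 196.87213983] [465.29637003 212.23294182]
```

View pics/m1.png

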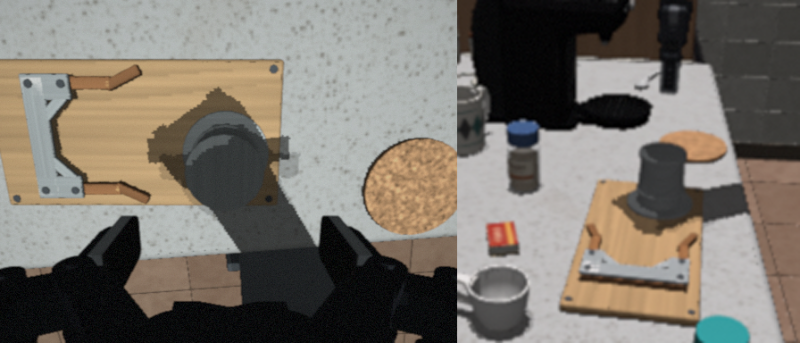

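The wrist view shows the foot disc at about (225,172) in the picture, close to the prediction. The keeper is at left and the mat at right, centred near (422,187). I'll zoom in to refine both.

Run:
```python
import cv2
w=cv2.imread('pics/w1.png')[110:270,180:512]
w=cv2.convertScaleAbs(w,alpha=1.6,beta=20)
cv2.imwrite('pics/c1.png',cv2.resize(w,None,fx=2.4,fy=2.4,interpolation=cv2.INTER_CUBIC))
```

```text
(no output)
```

View pics/c1.png

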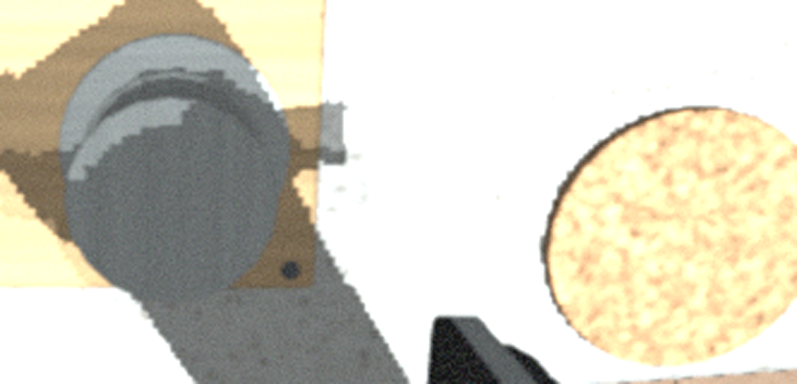

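```bash
python3 -c "
from h import *
print(bp('wrist',251.7,193.3,.088),bp('wrist',465.4,208.5,.008))"
```

```text
[0.49168856 0.11536986 0.088     ] [ 0.43631238 -0.08441214  0.008     ]
```

```bash
python3 -m jog '1 .0014 -.0028 0 0 0 0;1 0 0 .010 0 0 0;1 0 0 .010 0 0 0;1 0 0 .010 0 0 0;1 0 0 .010 0 0 0;1 0 0 .010 0 0 0;1 0 0 .010 0 0 0;1 0 0 .010 0 0 0;1 0 0 .010 0 0 0;1 0 0 0 0 0 0' && python3 -m jog '.4 0 0 0 0 0 0;.4 0 0 0 0 0 0;.4 0 0 0 0 0 0;.2 0 0 0 0 0 0;.2 0 0 0 0 0 0;.2 0 0 0 0 0 0;.0 0 0 0 0 0 0;.0 0 0 0 0 0 0;.0 0 0 0 0 0 0;.0 0 0 0 0 0 0' 60
```

```text
t: 3.62
position: [0.4887, 0.1146, 0.0681]
eef_rot: [[0.996, -0.087, -0.004], [-0.087, -0.996, -0.001], [-0.004, 0.001, -1.0]]
wrist_force: [-0.5, -0.6, -1.2]
grip_width: 1.003
grasp_force: 0.0
t: 4.45
position: [0.4902, 0.115, 0.0703]
eef_rot: [[0.996, -0.088, 0.0], [-0.088, -0.996, -0.0], [0.0, 0.0, -1.0]]
wrist_force: [-0.5, 0.4, 0.2]
grip_width: 0.502
grasp_force: 0.0
```

Run:
```python
from h import *
import cv2
w=ctrl.get_image('wrist'); i=ctrl.get_image('side')[110:230,240:360]
s=ctrl.get_state();print(s['grip_width'],s['grasp_force'])
i=cv2.resize(i,(384,384),interpolation=cv2.INTER_CUBIC); m=np.hstack([w,i]); cv2.imwrite('pics/m2.png',cv2.resize(cv2.convertScaleAbs(m,alpha=1.5,beta=20),(800,343)))
```

```text
0.5007000179010506 0.0
```

View pics/m2.png

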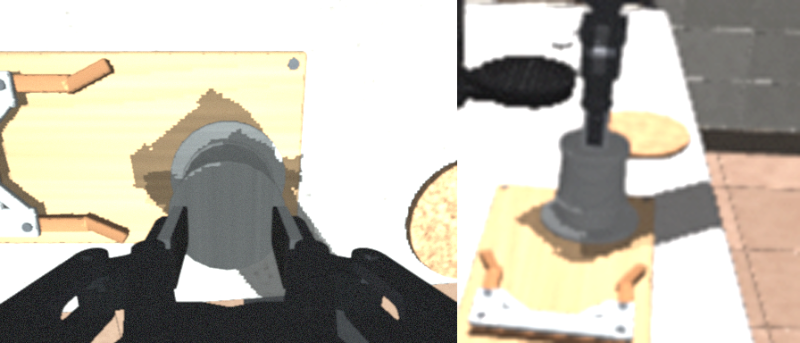

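The wrist view shows both pads right alongside the foot disc (edges at about 187 and 273), with the jaws nearly touching. I'll keep closing.

```bash
python3 -m jog '-.2 0 0 0 0 0 0;-.2 0 0 0 0 0 0;-.4 0 0 0 0 0 0;-.6 0 0 0 0 0 0;-.8 0 0 0 0 0 0;-1 0 0 0 0 0 0' 60
```

```text
t: 5.05
position: [0.4902, 0.115, 0.0703]
eef_rot: [[0.996, -0.088, 0.0], [-0.088, -0.996, -0.0], [0.0, 0.0, -1.0]]
wrist_force: [0.7, 0.4, 0.8]
grip_width: 0.004
grasp_force: 0.0
```

Run:
```python
from h import *
import cv2
w=ctrl.get_image('wrist'); i=ctrl.get_image('side')[100:240,220:360]
s=ctrl.get_state();p=s['position'];print(s['grip_width'],p)
print('wrist cam', -ctrl.camera_info('wrist')['R'].T@ctrl.camera_info('wrist')['t'])
for z in (.059,.07,.088): print(z,pj('wrist',(p[0],p[1],z)),pj('side',(p[0],p[1],z)))
i=cv2.resize(i,(600,600),interpolation=cv2.INTER_CUBIC); cv2.imwrite('pics/m3.png',cv2.resize(cv2.convertScaleAbs(np.hstack([cv2.resize(w,(800,600)),i]),alpha=1.7,beta=25),(800,343)))
```

```text
-0.0010284743737800676 [0.49019593 0.11503929 0.07031261]
wrist cam [0.55638132 0.10897662 0.23353118]
0.059 [256.38518708 223.37218287] [287.52945163 169.03492204]
0.07 [256.36785941 230.88974528] [287.8298476  165.10644995]
0.088 [256.33447967 245.37145865] [288.32953467 158.57171938]
```

View pics/m3.png

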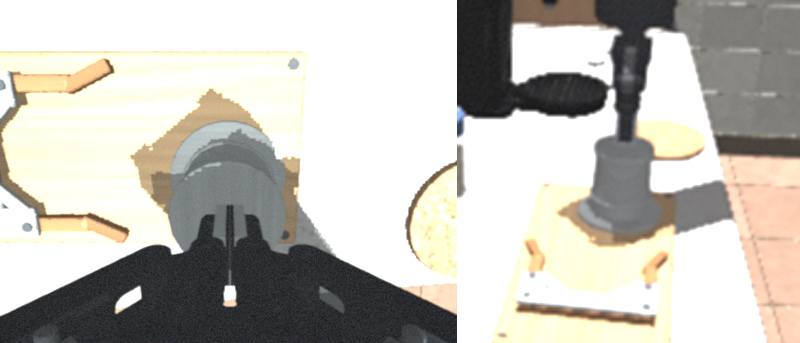

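The jaws shut without touching anything, yet in the image the tips end right over the disc centre. I'll re-estimate the foot's height by triangulating the three views and from its apparent size.

Run:
```python
from h import *
# wrist pose at picture 1: TCP (.4884,.1123,.1502), same orientation -> shift camera
s=ctrl.get_state(); c=ctrl.camera_info('wrist'); p=s['position']
print(c['intrinsics'][0,0], s['wrist_force'],s['t'])
d=np.array([.4884,.1123,.1502])-p
c1=dict(c); c1['t']=c['t']-c['R']@d
top=ctrl.camera_info('top'); side=ctrl.camera_info('side')
def tri(obs):
    A=[];b=[]
    for c,u,v in obs:
        P=c['intrinsics']@np.c_[c['R'],c['t']]
        for r,w in ((0,u),(1,v)):
            q=P[r]-w*P[2]; A.append(q[:3]/np.linalg.norm(q[:3])); b.append(-q[3]/np.linalg.norm(q[:3]))
    x,res,_,_=np.linalg.lstsq(np.array(A),np.array(b),rcond=None); return x.round(4),(np.array(A)@x-b).round(4)
print('foot',tri([(top,285.1,222.8),(c1,251.7,193.3)]),tri([(top,285.1,222.8),(c1,251.7,193.3),(side,287.4,161.9)]),tri([(top,285.1,222.8),(side,287.4,161.9)]))
print('mat',tri([(top,568/1.5625,374/1.5625),(c1,465.4,208.5)]))
print('tip now',tri([(c,257.7,229.7),(side,288.9,157.9)]))
ci=-c1['R'].T@c1['t']; X=np.array([.49,.115,.088]); z=(c1['R']@X+c1['t'])[2]; print('depth',z,'diam px',63e-3*c['intrinsics'][0,0]/z)
X=np.array([.4343,-.0845,.008]); z=(c1['R']@X+c1['t'])[2]; print('mat diam px',.11*c['intrinsics'][0,0]/z,'obs vertical',259/2.4)
```

```text
334.9233040424151 [-0.55313583 -0.35504961 -0.07387248] 5.15
foot (array([0.4899, 0.1146, 0.0829]), array([-0.001 , -0.0002,  0.001 ,  0.0003])) (array([0.4904, 0.1145, 0.079 ]), array([-0.0013, -0.0002,  0.0011, -0.0012,  0.0015, -0.0004])) (array([0.491 , 0.113 , 0.0776]), array([-0.    , -0.0008,  0.0008,  0.0002]))
mat (array([ 0.4331, -0.0874,  0.0017]), array([ 0.0007, -0.0007, -0.0008,  0.0005]))
tip now (array([0.4929, 0.1132, 0.0872]), array([ 0.0009,  0.0044, -0.0042,  0.0015]))
depth 0.23460157940186538 diam px 89.94043521986782
mat diam px 114.4329552654597 obs vertical 107.91666666666667
```

```bash
for k in 1; do python3 -m jog '-1 0 0 .001 0 0 0;-1 0 0 .001 0 0 0;-1 0 0 0 0 0 0' ; done
```

```text
t: 5.4
position: [0.49, 0.115, 0.0681]
eef_rot: [[0.996, -0.088, -0.0], [-0.088, -0.996, -0.0], [-0.0, 0.0, -1.0]]
wrist_force: [0.2, 1.2, 0.2]
grip_width: 0.001
grasp_force: 0.0
```

```bash
python3 -m jog '-1 0 0 -.01 0 0 0;-1 0 0 -.01 0 0 0;-1 0 0 -.01 0 0 0;-1 0 0 -.01 0 0 0;-1 0 0 -.01 0 0 0;-1 0 0 0 0 0 0'
python3 - <<'E'
from h import *
import cv2
w=ctrl.get_image('wrist'); S=ctrl.get_image('side'); i=S[90:210,230:350]; T=ctrl.get_image('top')[180:260,250:330]
p=ctrl.get_state()['position'];print(p)
for z in (p[2]-.011,p[2],.088): print(z,pj('wrist',(p[0],p[1],z)),pj('side',(p[0],p[1],z)),pj('top',(p[0],p[1],z)))
r=lambda a:cv2.resize(a,(400,400),interpolation=cv2.INTER_CUBIC)
cv2.imwrite('pics/m4.png',cv2.convertScaleAbs(np.hstack([r(i),r(w[90:384,110:404])]),alpha=1.8,beta=35))
E
```

```text
t: 5.9
position: [0.4919, 0.1156, 0.121]
eef_rot: [[0.996, -0.088, 0.005], [-0.088, -0.996, 0.001], [0.005, -0.001, -1.0]]
wrist_force: [0.8, -0.5, 1.1]
grip_width: -0.001
grasp_force: 0.0
[0.49007913 0.11482671 0.11841145]
0.10741145064839348 [256.420576   223.58717412] [288.92585989 151.33827467] [285.36526424 221.28912593]
0.11841145064839348 [256.4093892  231.12747846] [289.24354556 147.18730091] [285.75234612 220.64849552]
0.088 [256.43748148 212.19227116] [288.37496867 158.53638032] [284.70687991 222.37876883]
```

View pics/m4.png

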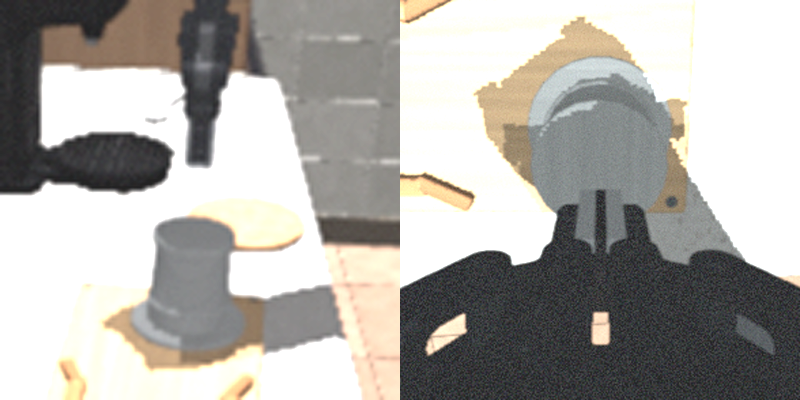

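In the clear view, the shut tips show at side pixel v≈139.5, where the stated geometry predicts 151. The fingers therefore end about 30 mm higher than nominal, so my earlier grasp closed just above the disc. The pair itself hasn't moved. I'll regrasp about 28 mm lower. Even if the stated geometry is right, that height is still clear of the rim and the gripper body.

```bash
python3 -m jog '1 0 0 0 0 0 0;1 0 0 0 0 0 0;1 0 0 0 0 0 0;1 0 0 0 0 0 0;1 0 0 0 0 0 0;1 0 0 0 0 0 0;1 0 0 0 0 0 0;1 0 0 .01 0 0 0;1 0 0 .01 0 0 0;1 0 0 .01 0 0 0;1 0 0 .01 0 0 0' && python3 -m jog '1 0 0 .006 0 0 0;1 0 0 .006 0 0 0;1 0 0 .006 0 0 0;1 0 0 .006 0 0 0;1 0 0 .006 0 0 0;1 0 0 .004 0 0 0;1 0 0 0 0 0 0' && python3 -m jog '.4 0 0 0 0 0 0;.4 0 0 0 0 0 0;.4 0 0 0 0 0 0;.2 0 0 0 0 0 0;.2 0 0 0 0 0 0;.2 0 0 0 0 0 0;-.1 0 0 0 0 0 0;-.1 0 0 0 0 0 0;-.1 0 0 0 0 0 0' 60
```

```text
t: 6.97
position: [0.4897, 0.1148, 0.0768]
eef_rot: [[0.996, -0.088, -0.001], [-0.088, -0.996, -0.0], [-0.001, 0.0, -1.0]]
wrist_force: [0.6, -0.2, -0.8]
grip_width: 1.0
grasp_force: 0.0
t: 7.55
position: [0.4897, 0.1148, 0.0435]
eef_rot: [[0.996, -0.088, -0.001], [-0.088, -0.996, -0.0], [-0.001, 0.001, -1.0]]
wrist_force: [-0.8, 0.3, 0.7]
grip_width: 1.0
grasp_force: 0.0
t: 8.3
position: [0.4907, 0.1157, 0.0454]
eef_rot: [[0.996, -0.088, 0.002], [-0.088, -0.996, 0.001], [0.002, -0.001, -1.0]]
wrist_force: [-1.5, -0.1, 6.1]
grip_width: 0.711
grasp_force: 63.4
```

```bash
python3 -m jog '-1 0 0 -.001 0 0 0;-1 0 0 0 0 0 0;-1 .0026 -.005 0 0 0 0;-1 .0026 -.005 0 0 0 0;-1 .0026 -.005 0 0 0 0;-1 .0026 -.005 0 0 0 0;-1 .0026 -.005 0 0 0 0;-1 .0026 -.005 0 0 0 0;-1 0 0 0 0 0 0'; python3 -c "
from h import *
s=ctrl.get_state();c=np.array([.5139,.202]);ex=np.array([.0862,.9963]);n=np.array([-.9963,.0862]);d=s['position'][:2]-c
print(d@ex,d@n,s['wrist_force'])"
```

```text
t: 9.05
position: [0.5082, 0.1422, 0.0457]
eef_rot: [[0.996, -0.089, -0.001], [-0.089, -0.996, -0.003], [-0.0, 0.003, -1.0]]
wrist_force: [0.5, -0.6, -2.2]
grip_width: 0.707
grasp_force: 65.4
-0.06008211702731187 0.0005080640803225977 [ 0.45439699 -0.63389406 -2.20114866]
```

```bash
python3 -m jog '-1 0 -.007 0 0 0 0;-1 0 -.007 0 0 0 0;-1 0 -.007 0 0 0 0;-1 0 -.007 0 0 0 0;-1 0 -.007 0 0 0 0;-1 0 -.007 0 0 0 0;-1 0 -.005 0 0 0 0;-1 0 -.005 0 0 0 0;-1 0 -.005 0 0 0 0;-1 0 -.005 0 0 0 0;-1 0 0 0 0 0 0'; python3 -m jog '-1 0 -.004 0 0 0 0;-1 0 -.004 0 0 0 0;-1 0 -.004 0 0 0 0;-1 0 -.003 0 0 0 0;-1 0 -.003 0 0 0 0;-1 0 0 0 0 0 0'; python3 -c "
from h import *
s=ctrl.get_state();c=np.array([.5139,.202]);ex=np.array([.0862,.9963]);n=np.array([-.9963,.0862]);d=s['position'][:2]-c
print(d@ex,d@n,s['wrist_force'])"
```

```text
t: 9.97
position: [0.5144, 0.2053, 0.0455]
eef_rot: [[0.996, -0.088, 0.001], [-0.088, -0.996, -0.001], [0.001, 0.0, -1.0]]
wrist_force: [1.0, -3.2, 2.3]
grip_width: 0.707
grasp_force: 65.7
t: 10.47
position: [0.5159, 0.222, 0.0455]
eef_rot: [[0.996, -0.088, 0.0], [-0.088, -0.996, -0.002], [0.001, 0.002, -1.0]]
wrist_force: [-0.8, -6.0, 4.8]
grip_width: 0.705
grasp_force: 65.7
0.020122626028697646 -0.00028117896766060397 [-0.79598874 -6.01895638  4.79177363]
```

```bash
python3 -m jog '-1 0 -.003 -.0005 0 0 0;-1 0 -.003 0 0 0 0;-1 0 -.003 0 0 0 0;-1 0 0 0 0 0 0'; for i in 1; do python3 -m jog '-1 0 -.0015 0 0 0 0;-1 0 -.0015 0 0 0 0;-1 0 0 0 0 0 0'; python3 -m jog '-1 0 -.0015 0 0 0 0;-1 0 -.0015 0 0 0 0;-1 0 0 0 0 0 0';done
```

```text
t: 10.8
position: [0.5161, 0.2336, 0.0456]
eef_rot: [[0.996, -0.086, 0.0], [-0.086, -0.996, 0.001], [0.0, -0.002, -1.0]]
wrist_force: [1.6, -0.4, -1.5]
grip_width: 0.707
grasp_force: 65.4
t: 11.05
position: [0.516, 0.236, 0.0455]
eef_rot: [[0.996, -0.087, -0.0], [-0.087, -0.996, 0.001], [-0.001, -0.001, -1.0]]
wrist_force: [0.4, -0.3, -2.5]
grip_width: 0.705
grasp_force: 65.4
t: 11.3
position: [0.5162, 0.2392, 0.0456]
eef_rot: [[0.996, -0.087, -0.0], [-0.087, -0.996, 0.001], [-0.001, -0.001, -1.0]]
wrist_force: [-0.3, 0.1, -3.2]
grip_width: 0.709
grasp_force: 65.4
```

```bash
python3 -m jog '-1 0 -.0015 0 0 0 0;-1 0 -.0015 0 0 0 0;-1 0 0 0 0 0 0'; python3 -m jog '-1 0 -.001 0 0 0 0;-1 0 -.001 0 0 0 0;-1 0 0 0 0 0 0';python3 -m jog '-1 0 -.001 0 0 0 0;-1 0 0 0 0 0 0'
```

```text
t: 11.55
position: [0.5167, 0.242, 0.0457]
eef_rot: [[0.996, -0.087, -0.0], [-0.087, -0.996, 0.001], [-0.0, -0.001, -1.0]]
wrist_force: [-0.1, 0.2, -3.4]
grip_width: 0.708
grasp_force: 65.4
t: 11.8
position: [0.5171, 0.2436, 0.0458]
eef_rot: [[0.996, -0.087, 0.0], [-0.087, -0.996, 0.0], [0.0, -0.0, -1.0]]
wrist_force: [0.1, 0.8, -2.6]
grip_width: 0.707
grasp_force: 65.4
t: 11.97
position: [0.5172, 0.2444, 0.0458]
eef_rot: [[0.996, -0.087, 0.0], [-0.087, -0.996, 0.0], [0.0, -0.0, -1.0]]
wrist_force: [1.0, -0.3, -3.5]
grip_width: 0.709
grasp_force: 65.4
```

```bash
python3 -m jog '-1 0 -.001 0 0 0 0;-1 0 0 0 0 0 0'; python3 -m jog '-1 0 -.001 0 0 0 0;-1 0 0 0 0 0 0';python3 -m jog '-1 0 -.001 0 0 0 0;-1 0 0 0 0 0 0'
```

```text
t: 12.13
position: [0.5173, 0.2454, 0.0458]
eef_rot: [[0.996, -0.087, 0.0], [-0.087, -0.996, 0.0], [0.0, -0.0, -1.0]]
wrist_force: [0.6, 0.6, -3.3]
grip_width: 0.708
grasp_force: 65.4
t: 12.3
position: [0.5174, 0.2462, 0.0458]
eef_rot: [[0.996, -0.087, 0.0], [-0.087, -0.996, -0.0], [0.0, 0.0, -1.0]]
wrist_force: [-0.5, 0.1, -3.2]
grip_width: 0.706
grasp_force: 65.4
t: 12.47
position: [0.5175, 0.2464, 0.0458]
eef_rot: [[0.996, -0.088, -0.0], [-0.088, -0.996, -0.002], [-0.0, 0.002, -1.0]]
wrist_force: [0.1, -1.8, -1.8]
grip_width: 0.708
grasp_force: 65.4
```

```bash
python3 -m jog '-1 0 -.001 0 0 0 0;-1 0 0 0 0 0 0'; python3 -m jog '-1 0 -.001 0 0 0 0;-1 0 0 0 0 0 0'; python3 -m jog '-1 0 -.001 0 0 0 0;-1 0 0 0 0 0 0'
```

```text
t: 12.63
position: [0.5176, 0.2466, 0.0458]
eef_rot: [[0.996, -0.088, -0.001], [-0.088, -0.996, -0.003], [-0.0, 0.003, -1.0]]
wrist_force: [-1.4, -5.6, 0.9]
grip_width: 0.706
grasp_force: 65.6
t: 12.8
position: [0.5176, 0.2467, 0.0458]
eef_rot: [[0.996, -0.089, -0.001], [-0.089, -0.996, -0.004], [-0.001, 0.004, -1.0]]
wrist_force: [-0.9, -6.2, 1.7]
grip_width: 0.703
grasp_force: 65.7
t: 12.97
position: [0.5176, 0.2468, 0.0459]
eef_rot: [[0.996, -0.089, -0.001], [-0.089, -0.996, -0.006], [-0.001, 0.006, -1.0]]
wrist_force: [-1.4, -8.6, 3.6]
grip_width: 0.708
grasp_force: 65.8
```

Firm stop: it has moved 0.3 mm over the last 3 mm commanded, at about 8 N, where the images put home. Now I'll relieve the push and lift slowly.

```bash
python3 -m jog '-1 0 .0015 0 0 0 0;-1 0 .0013 0 0 0 0;-1 0 0 0 0 0 0' 80; python3 -m jog '-1 0 0 -.0015 0 0 0;-1 0 0 -.0015 0 0 0;-1 0 0 -.0015 0 0 0;-1 0 0 0 0 0 0';python3 -m jog '-1 0 0 -.0015 0 0 0;-1 0 0 -.0015 0 0 0;-1 0 0 -.0015 0 0 0;-1 0 0 0 0 0 0'
```

```text
t: 13.22
position: [0.5174, 0.2466, 0.0458]
eef_rot: [[0.996, -0.088, -0.0], [-0.088, -0.996, -0.001], [-0.0, 0.001, -1.0]]
wrist_force: [-1.0, -4.7, 0.0]
grip_width: 0.699
grasp_force: 86.3
t: 13.55
position: [0.5173, 0.2476, 0.0503]
eef_rot: [[0.996, -0.087, -0.0], [-0.087, -0.996, 0.0], [-0.0, -0.0, -1.0]]
wrist_force: [-0.1, -2.6, -3.0]
grip_width: 0.704
grasp_force: 86.8
t: 13.88
position: [0.5171, 0.2479, 0.0548]
eef_rot: [[0.996, -0.087, -0.0], [-0.087, -0.996, 0.001], [-0.0, -0.0, -1.0]]
wrist_force: [-0.6, -2.3, -4.4]
grip_width: 0.7
grasp_force: 88.7
```

Run:
```python
from h import *
import cv2
w=ctrl.get_image('wrist'); S=ctrl.get_image('side')[130:240,220:330]
s=ctrl.get_state();print(s['position'],s['wrist_force'],s['t'])
r=lambda a:cv2.resize(a,(400,400),interpolation=cv2.INTER_CUBIC)
cv2.imwrite('pics/m5.png',cv2.convertScaleAbs(np.hstack([r(S),r(w[0:300,110:410])]),alpha=1.6,beta=25))
```

```text
[0.51730204 0.24782541 0.05507274] [-1.81549382 -1.53127259 -4.68822116] 13.9833
```

View pics/m5.png

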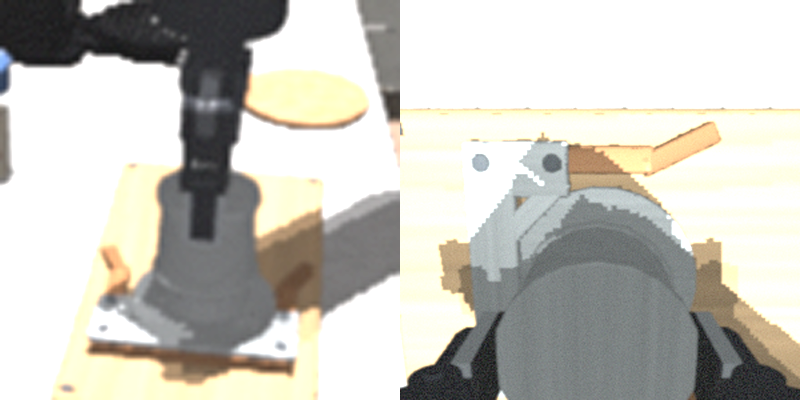

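The picture is ambiguous: hand shadow falls on the rim and lips around (560,210) in the right half. I'll read the force while lifting rather than after a hold.

```bash
python3 -m jog '-1 0 0 -.001 0 0 0;-1 0 0 -.001 0 0 0'
python3 - <<'E'
from h import *
import cv2
w=cv2.imread('pics/m5.png')
a=cv2.resize(w[170:370,60:320],(400,308),interpolation=cv2.INTER_CUBIC); b=cv2.resize(w[120:320,440:700],(400,308),interpolation=cv2.INTER_CUBIC)
c=cv2.createCLAHE(3,(4,4)); m=np.hstack([a,b])
l=cv2.cvtColor(m,cv2.COLOR_BGR2LAB); l[...,0]=c.apply(l[...,0]); cv2.imwrite('pics/m6.png',cv2.cvtColor(l,cv2.COLOR_LAB2BGR))
E
```

```text
t: 14.15
position: [0.5173, 0.2479, 0.0568]
eef_rot: [[0.996, -0.087, -0.0], [-0.087, -0.996, 0.001], [-0.0, -0.001, -1.0]]
wrist_force: [-1.4, 1.0, -7.9]
grip_width: 0.7
grasp_force: 88.5
```

```bash
python3 -m jog '-1 0 0 -.001 0 0 0;-1 0 0 -.001 0 0 0;-1 0 0 -.001 0 0 0'; python3 -m jog '-1 0 0 -.0015 0 0 0;-1 0 0 -.0015 0 0 0;-1 0 0 -.0015 0 0 0'; python3 -m jog '-1 0 0 -.002 0 0 0;-1 0 0 -.002 0 0 0;-1 0 0 -.002 0 0 0'
```

```text
t: 14.4
position: [0.5175, 0.2477, 0.06]
eef_rot: [[0.996, -0.087, 0.0], [-0.087, -0.996, 0.001], [0.0, -0.001, -1.0]]
wrist_force: [-1.0, 0.6, -6.4]
grip_width: 0.705
grasp_force: 88.5
t: 14.65
position: [0.5176, 0.2476, 0.0646]
eef_rot: [[0.996, -0.088, 0.0], [-0.088, -0.996, 0.0], [0.0, -0.0, -1.0]]
wrist_force: [-1.7, 1.0, -6.3]
grip_width: 0.699
grasp_force: 88.6
t: 14.9
position: [0.5177, 0.2475, 0.0708]
eef_rot: [[0.996, -0.088, 0.001], [-0.088, -0.996, 0.0], [0.001, -0.0, -1.0]]
wrist_force: [-0.9, 0.9, -5.3]
grip_width: 0.694
grasp_force: 88.6
```

```bash
python3 -m jog '-1 0 0 -.003 0 0 0;-1 0 0 -.003 0 0 0;-1 0 0 -.003 0 0 0;-1 0 0 -.003 0 0 0;-1 0 0 -.003 0 0 0;-1 0 0 -.003 0 0 0'; python3 -m jog '-1 0 0 -.003 0 0 0;-1 0 0 -.003 0 0 0;-1 0 0 -.003 0 0 0;-1 0 0 -.003 0 0 0;-1 0 0 -.003 0 0 0;-1 0 0 -.005 0 0 0;-1 0 0 -.005 0 0 0;-1 0 0 -.008 0 0 0;-1 0 0 -.008 0 0 0;-1 0 0 -.008 0 0 0;-1 0 0 0 0 0 0;-1 0 0 0 0 0 0'
python3 - <<'E'
from h import *
import cv2
S=ctrl.get_image('side')[120:240,230:350]; T=ctrl.get_image('top')[180:260,180:300]; W=ctrl.get_image('wrist')
s=ctrl.get_state();print(s['wrist_force'])
to((.434,-.0855,s['position'][2]))
r=lambda a,w:cv2.resize(a,(w,300),interpolation=cv2.INTER_CUBIC)
cv2.imwrite('pics/m7.png',np.hstack([r(S,300),r(W,400)]))
E
```

```text
t: 15.4
position: [0.5182, 0.2475, 0.0892]
eef_rot: [[0.996, -0.088, 0.001], [-0.088, -0.996, 0.0], [0.001, -0.001, -1.0]]
wrist_force: [-0.0, 0.5, -2.2]
grip_width: 0.7
grasp_force: 88.9
t: 16.4
position: [0.5179, 0.2476, 0.1381]
eef_rot: [[0.996, -0.088, 0.002], [-0.088, -0.996, 0.001], [0.001, -0.001, -1.0]]
wrist_force: [-0.6, 0.1, -2.7]
grip_width: 0.7
grasp_force: 88.9
[-0.31226803 -0.31731781 -1.80170826]
t 16.55 p [0.5172 0.2471 0.1369] yang -95.0
tool shift mm [-5.370e+01  3.386e+02  2.000e-01]
```

View pics/m7.png

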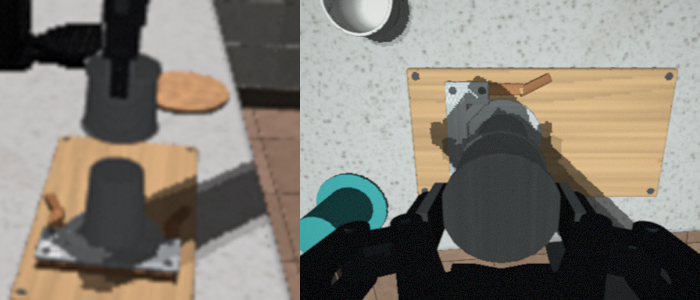

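The inner mould stays upright under the keeper at (115,210) in the left half, and the outer hangs free in the gripper. The measured force is the outer's weight, 1.7 N. Next I'll carry it to the mat.

```bash
python3 -m jog '-1 -.002 .013 0 0 0 0;-1 -.0045 .028 0 0 0 0;-1 -.005 .031 0 0 0 0;-1 -.005 .031 0 0 0 0;-1 -.005 .031 0 0 0 0;-1 -.005 .031 0 0 0 0;-1 -.005 .031 0 0 0 0;-1 -.005 .031 0 0 0 0;-1 -.005 .031 0 0 0 0;-1 -.005 .031 0 0 0 0;-1 -.0045 .028 0 0 0 0;-1 -.003 .02 0 0 0 0'; python3 -m jog '-1 0 0 .012 0 0 0;-1 0 0 .012 0 0 0;-1 0 0 .012 0 0 0;-1 0 0 .012 0 0 0;-1 0 0 .012 0 0 0;-1 0 0 .012 0 0 0;-1 0 0 0 0 0 0;-1 0 0 0 0 0 0'
python3 - <<'E'
from h import *
import cv2
to((.4335,-.085,.0225))
w=ctrl.get_image('wrist'); cv2.imwrite('pics/w8.png',w); T=ctrl.get_image('top'); cv2.imwrite('pics/t8.png',T)
# mat mask: cork colour fit
h=cv2.cvtColor(w,cv2.COLOR_BGR2HSV); m=cv2.inRange(h,(5,60,60),(25,255,255)); n,l,st,ce=cv2.connectedComponentsWithStats(m)
for i in np.argsort(-st[1:,4])[:4]+1: print(st[i],ce[i].round(1))
print('mat pred',[pj('wrist',(.4335+.055*np.cos(a),-.085+.055*np.sin(a),.008)).round(1).tolist() for a in (0,np.pi/2,np.pi,-np.pi/2)])
E
```

```text
t: 17.55
position: [0.432, -0.0871, 0.137]
eef_rot: [[0.996, -0.091, -0.002], [-0.091, -0.996, -0.001], [-0.001, 0.001, -1.0]]
wrist_force: [1.2, 0.3, -1.6]
grip_width: 0.697
grasp_force: 88.9
t: 18.22
position: [0.4331, -0.084, 0.0649]
eef_rot: [[0.996, -0.088, -0.002], [-0.088, -0.996, 0.0], [-0.002, 0.0, -1.0]]
wrist_force: [0.3, 0.6, -0.7]
grip_width: 0.698
grasp_force: 89.0
t 18.22 p [ 0.4331 -0.084   0.0649] yang -95.1
tool shift mm [ 0.6  1.  42.4]
[ 179  117  159  116 8465] [258.9 162.3]
[   0    0   47  225 6055] [ 15.7 139.6]
[ 377  258  135   67 4013] [462.9 280.9]
[ 294  294   46   55 1215] [320.5 323.8]
mat pred [[250.6, 119.2], [179.1, 207.1], [264.7, 271.9], [337.9, 193.5]]
```

```bash
python3 -m jog '-1 .0012 .001 .008 0 0 0;-1 0 0 .008 0 0 0;-1 0 0 .008 0 0 0;-1 0 0 .006 0 0 0;-1 0 0 .004 0 0 0;-1 0 0 .002 0 0 0;-1 0 0 .001 0 0 0;-1 0 0 0 0 0 0'; python3 -m jog '-1 0 0 .001 0 0 0;-1 0 0 .001 0 0 0;-1 0 0 0 0 0 0';python3 -m jog '-1 0 0 .001 0 0 0;-1 0 0 .001 0 0 0;-1 0 0 0 0 0 0'
```

```text
t: 18.98
position: [0.4352, -0.0846, 0.0281]
eef_rot: [[0.996, -0.087, -0.0], [-0.087, -0.996, 0.0], [-0.0, -0.0, -1.0]]
wrist_force: [0.4, -0.3, -1.9]
grip_width: 0.698
grasp_force: 89.0
t: 19.23
position: [0.4354, -0.0848, 0.0264]
eef_rot: [[0.996, -0.088, 0.0], [-0.088, -0.996, -0.0], [0.0, 0.0, -1.0]]
wrist_force: [0.0, -0.5, -2.2]
grip_width: 0.702
grasp_force: 89.0
t: 19.48
position: [0.4352, -0.0847, 0.0242]
eef_rot: [[0.996, -0.088, -0.0], [-0.088, -0.996, -0.0], [-0.0, 0.0, -1.0]]
wrist_force: [-0.2, -0.3, -2.2]
grip_width: 0.703
grasp_force: 89.0
```

```bash
python3 -m jog '-1 0 0 .001 0 0 0;-1 0 0 .001 0 0 0;-1 0 0 0 0 0 0';python3 -m jog '-1 0 0 .0007 0 0 0;-1 0 0 0 0 0 0'; python3 -m jog '-1 0 0 .0007 0 0 0;-1 0 0 0 0 0 0'
```

```text
t: 19.73
position: [0.4352, -0.0847, 0.0221]
eef_rot: [[0.996, -0.088, -0.0], [-0.088, -0.996, 0.0], [-0.0, 0.0, -1.0]]
wrist_force: [0.3, -0.4, -1.1]
grip_width: 0.703
grasp_force: 89.0
t: 19.9
position: [0.4353, -0.0848, 0.0218]
eef_rot: [[0.996, -0.088, -0.0], [-0.088, -0.996, -0.0], [-0.0, 0.0, -1.0]]
wrist_force: [-0.1, 1.3, 2.2]
grip_width: 0.703
grasp_force: 89.5
t: 20.07
position: [0.4353, -0.0848, 0.0217]
eef_rot: [[0.996, -0.088, -0.0], [-0.088, -0.996, -0.001], [-0.0, 0.001, -1.0]]
wrist_force: [-3.6, 0.3, 9.3]
grip_width: 0.7
grasp_force: 90.1
```

Contact felt at TCP z≈0.0218. I'll ease off and release.

```bash
python3 -m jog '-1 0 0 -.0008 0 0 0;-1 0 0 0 0 0 0;-1 0 0 0 0 0 0' 20; python3 -m jog '.5 0 0 0 0 0 0;.5 0 0 0 0 0 0;.7 0 0 0 0 0 0;1 0 0 0 0 0 0;1 0 0 0 0 0 0;1 0 0 0 0 0 0;1 0 0 0 0 0 0'; python3 -m jog '1 0 0 -.004 0 0 0;1 0 0 -.008 0 0 0;1 0 0 -.012 0 0 0;1 0 0 -.015 0 0 0;1 0 0 -.015 0 0 0;1 0 0 -.015 0 0 0;1 0 0 -.015 0 0 0;1 0 0 -.015 0 0 0;1 0 0 -.015 0 0 0;1 0 0 0 0 0 0;1 0 0 0 0 0 0'
python3 - <<'E'
from h import *
import cv2
W=ctrl.get_image('wrist');S=ctrl.get_image('side');s=ctrl.get_state();print(s['t'],s['position'],s['qvel'].round(2) if hasattr(s['qvel'],'round') else '')
r=lambda a,w:cv2.resize(a,(w,300),interpolation=cv2.INTER_CUBIC)
cv2.imwrite('pics/m8.png',np.hstack([r(S,400),r(W,400)]))
E
```

```text
t: 20.32
position: [0.4355, -0.0847, 0.0218]
eef_rot: [[0.996, -0.088, 0.0], [-0.088, -0.996, -0.0], [0.001, -0.0, -1.0]]
wrist_force: [-0.2, 0.3, 1.0]
grip_width: 0.703
grasp_force: 89.1
t: 20.9
position: [0.4353, -0.0847, 0.0217]
eef_rot: [[0.996, -0.088, 0.0], [-0.088, -0.996, -0.0], [0.0, 0.0, -1.0]]
wrist_force: [-0.8, 0.5, -1.3]
grip_width: 0.997
grasp_force: 0.0
t: 21.82
position: [0.4358, -0.0849, 0.1367]
eef_rot: [[0.996, -0.088, 0.002], [-0.088, -0.996, -0.001], [0.002, 0.001, -1.0]]
wrist_force: [-0.1, -0.3, -1.1]
grip_width: 0.998
grasp_force: 0.0
21.9167 [ 0.43469773 -0.08470975  0.13530745] [-0.15  0.7   0.18  0.27 -0.04 -0.01  0.06]
```

Run:
```python
from h import *
import cv2
W=ctrl.get_image('wrist'); h=cv2.cvtColor(W,cv2.COLOR_BGR2HSV)
m=cv2.inRange(h,(0,0,40),(180,45,140))   # grey steel
n,l,st,ce=cv2.connectedComponentsWithStats(cv2.morphologyEx(m,cv2.MORPH_OPEN,np.ones((3,3))))
for i in np.argsort(-st[1:,4])[:4]+1: print(st[i],ce[i].round(1))
for nm,z,r in (('foot',.064,.0315),('bead',.008,.033)):
    P=np.array([pj('wrist',(.4353+r*np.cos(a),-.0847+r*np.sin(a),z)) for a in np.linspace(0,6.3,60)]);print(nm,P.min(0).round(1),P.max(0).round(1))
```

```text
[ 215  140   85   93 6145] [256.9 186.6]
[ 165  118  133  172 4681] [217.5 197.9]
[ 99 241  47  57 729] [120.3 268.3]
[371 242  45  55 686] [394.5 269.1]
foot [213.1 149.6] [299.8 233.2]
bead [219.3 138.3] [293.7 211. ]
```

The outer mould's outline (215–300, 140–233) matches the prediction for it upright on the mat's centre. Handing in.

```bash
python3 -c "
from bench import ctrl
print(ctrl.job_done())"
```

```text
the job is handed in; nothing more can be done
None
```

I handed the job in at about 22 s: the inner mould was upright under the keeper when last seen, the outer mould is mouth down on the middle of the cork mat, and the jar, cup and matchbox were not touched; the first grasp closed on air just above the mould without contact and was redone lower.

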